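# Hold the heater cover's hinge in line for its pin

## Task

Make the tube heater safe by pulling its red isolator plug up out of the socket and leaving the plug in the green dish. Then pick up the clear cover, fit its two blue hinge knuckles between the heater's three steel ones, and keep holding it level with all the pin holes in line, so that a colleague can slide the hinge pin through. Finish while still holding the cover: the gripper alone must carry it, not leaning on the heater, and the hinge pin and the two jars stay where they are.

Things in the scene. Friction and masses are not known exactly. Their poses are not given: they have to be found in the camera images.
- heater: White tube heater, fixed, 220 (x) x 280 (y) mm, flat deck 85 mm high. Origin: centre of underside; screen on its -x side. Capped tubes on the deck reach 107 mm. Three steel hinge knuckles along y at x 80, y -15, 45, 105 mm, axis 135 mm high, each 26 mm long, 20 mm outside, 12 mm pin hole, on posts 10 mm thick; the 34 mm gaps between them take the cover's knuckles. Plug socket at x -30, y -95 mm.
- hinge_left (a point): Point on the heater's pin-hole axis, in the middle of the gap between the middle and the +y steel knuckle (in heater frame x 80, y 75, z 135 mm). The cover's leaf_left belongs here.
- hinge_right (a point): The same for the gap between the middle and the -y steel knuckle (in heater frame x 80, y 15, z 135 mm). The cover's leaf_right belongs here.
- socket (a point): Centre of the mouth of the black plug socket (40 x 40 mm housing, 30 mm tall, standing on the heater's deck; mouth 115 mm above the bench).
- plug: Red-handled plug, no cable, 50 g. Origin: centre of its foot, z up. Grey stem 16 (x) x 10 (y) x 32 mm, above it a red grip 36 (x) x 14 (y) mm, z 32 to 68 mm: grip across y. Starts in the socket, foot 30 mm below the mouth, axes parallel to the heater's. Two sprung noses hold it by side ribs: pull straight up with 10 to 20 N; it snaps free within 5 mm and is clear after 30 mm.
- dish: Green open dish fixed to the bench, 150 x 150 x 30 mm, walls and floor 5 mm. Origin: centre of its underside. The plug may stand or lie in it.
- cover: Clear plate with blue trim, 220 g, flat on the bench. Origin: centre of the plate's underside, z up. Plate 90 (x) x 150 (y) x 8 mm; two blue knuckles (26 long, 20 outside, 12 mm hole) off its +x edge at y -30 and 30, axis x 59, z 10 mm. Blue grip rib 14 (x) x 60 (y) mm, z 8 to 42, mid-plate: grip across x. Fitted: axes parallel to the heater's, 4 mm play at each knuckle end, 18 mm above the tubes.
- cover_grip (a point): Point in the middle of the cover's grip rib, 30 mm above the plate's underside.
- leaf_left (a point): Centre of the pin hole of the cover's +y knuckle (in cover frame x 59, y 30, z 10 mm).
- leaf_right (a point): Centre of the pin hole of the cover's -y knuckle (in cover frame x 59, y -30, z 10 mm).
- pin: Steel hinge pin, 7 mm thick, 170 mm long along its y, with a small square head at +y; lies on the bench. Origin: its middle, underside. Leave alone.
- jar_amber: Amber glass jar, 52 mm across, 85 mm tall, standing. Origin: centre of its base. Leave alone.
- jar_white: White plastic jar with blue cap, 48 mm across, 75 mm tall, standing. Origin: centre of its base. Leave alone.
Not all that is in view belongs to the job. Of the things that look like the cover, take the one that is farthest to the robot's left at the start. Several things have the shape of the plug; the one meant has the colours described above.

How it is judged (in metres and radians):
On the way, in this order (a step that is already met when the one before it is completed fails the run):
1. the plug is clear of the socket (z of plug in the frame of socket above 0.003 m), for 0.1 s.
2. the plug is left in the dish (x of plug in the frame of dish between -0.07 and 0.07 m and y of plug in the frame of dish between -0.07 and 0.07 m and z of plug in the frame of dish below 0.035 m and contact force between plug and the fingers below 0.1 N and linear speed of plug below 0.03 m/s), for 0.2 s.
3. the cover is held with its pin holes in line (distance between leaf_left and hinge_left below 0.0045 m and distance between leaf_right and hinge_right below 0.0045 m and angle between the y axis of cover and the y axis of heater, either way round below 0.06 rad and angle between cover's own z axis and vertical below 0.2 rad and contact force between cover and the fingers above 3 N and contact force between cover and heater below 2 N), for 0.3 s.
At the end, for the whole second after the job is handed in: The plug rests in the dish, released. The centres of both cover knuckles are within 4.5 mm of their places on the heater's hinge axis, the hinge lines within 0.06 rad, the cover level within 0.2 rad, gripped by the fingers (over 3 N) and leaning on the heater with less than 2 N (all of step 2 and all of step 3); the arm keeps its last pose, push and grip.
It fails at once if pin is moved more than 25 mm (distance of pin from where it was at the start of the episode above 0.025 m).
It fails at once if jar_amber is moved more than 25 mm (distance of jar_amber from where it was at the start of the episode above 0.025 m).
It fails at once if jar_white is moved more than 25 mm (distance of jar_white from where it was at the start of the episode above 0.025 m).
It fails at once if a jar is tipped (angle between any of jar_amber, jar_white's own z axis and vertical above 0.5 rad).
It also fails if it takes over 56 s, if anything falls off the work surface, if the arm or the gripper's body presses on something with over 40 N, if the wrist force passes 120 N, or if a joint passes its speed limit or range.

## Robot

A 6-joint arm with a two-finger parallel gripper is mounted at the origin on the work surface. World frame = base frame: x ahead of the robot, y to its left, z up, the work surface at z = 0. Lengths are in mm, angles in rad, forces in N, time in s.
With the tool pointing down it reaches from about 350 to 775 mm from the base axis. Payload 7.3 kg.
Tool frame: the origin (TCP) lies midway between the tips of the shut fingers; the grasp point (between the pads) lies 19 mm behind it; x points along the fingers, y is the direction in which the jaws open and shut, and the axes are right-handed (so a half turn about x gives the same grasp; the last joint's range is limited). The gripper opens to 92 mm and grips with 3 to 60 N. Pads are 19 mm wide; open, the fingers measure 130 mm over their backs; the gripper's body (75 mm by 190 mm) begins 47 mm behind the grasp point.
Start: joints at [-1.285, 0.342, 1.524, -0, 1.275, -0.146], TCP at [219.741, -476.826, 187.341] pointing down, gripper open.
Joint ranges: [-2.53, 2.53], [-0.77, 2.02], [0.04, 2.7], [-1, 4.14], [0.28, 2.66], [-3.11, 3.11]. Speed limits (rad/s): [2.57, 2.57, 3.14, 3.14, 3.14, 3.14].

## Interface

Orientations are given as [roll, pitch, yaw] about the fixed x, y, z axes, in that order (R = Rz(yaw) Ry(pitch) Rx(roll)).
In Python, from plant import bot gives the robot as it stands. The module is installed in compiled form; this text tells all that it offers.
- The arm moves only by the shell command python3 -m handwheel 'ROWS' [OPENING]. ROWS is JSON, a list that holds one entry, the list of rows, each a list of 4 numbers: the shift along the tool's x, y, z in cm, then the turn about the tool's x in rad. A call has 1 to 8 rows; each row shifts and turns the commanded pose from where the row before left it, along the tool's axes as they then stand; what a row does not reach is not made up. A row lasts 1/12 s, in which the tool goes at most 41.7 mm and 7.16 degrees, less where a joint would pass 70% of its speed; a pose out of reach is approached as far as the arm can. A call is refused whole if a number of a shift passes 4.17 or a number of a turn 0.125, either way. A call with a gripper value outside its range is refused whole. OPENING is the opening, from 0 (shut) to 1 (fully open), set as the call begins (- or left out, the last holds). The fingers move at their own pace and stop on an object; the grip force is fixed at half the most. Time passes only in rows, so rows that do not move let the fingers close. It gives the time, the measured TCP pose, the force and the opening at its end, in the units of the state.
- bot.get_obs(): the state, without advancing time (a new reading comes with each control period).
- bot.capture(name): name is "scene" or "side" or "wrist"; returns (picture, depth): 480x640x3 uint8, red, green, blue; 480x640 float32, mm along the optical axis (not along the pixel's ray), 0 where there is no reading.
- bot.camera_model(name): a dict with "fx", "fy", "cx", "cy" (pixels), "position" and "rotation" of the camera in the world. Camera axes: x right, y down, z forward; pixel columns grow to the right and rows downward; lengths in mm; the calibration is good to about 2 mm. A picture is of the moment at which its call begins: read the wrist's pose just before it. camera_model takes no time and is no camera call; for the wrist camera it gives the pose at the moment of the call.
- bot.close_job(): hands the job in, once; it reports no verdict.
Trained networks look in the newest picture that a camera, given by its name, has taken for a name from the list of things; names that differ only in an ending like _2 or _b are one class to them, and where a whole thing is asked for, a point or a joint stands for the part that bears it (a point fixed in the world has none). Each returns a list of dicts, best first, with "conf" (0 to 1); they miss things now and then, are a little off and sometimes report something else, mostly with a low value. They report only what shows in the picture. A call takes as long as a camera call. They do not tell look-alikes from the thing itself.
- bot.find_in(camera, label): "bbox" ([left, top, width, height] in pixels, round what is visible of it).
- bot.spot_point(camera, label): "point" ([column, row] in pixels: a listed point, or the origin of a listed thing).
The state is a dict: "time": time; "joint_positions": joint angles; "dq": joint speeds; "tau": joint torques, N m; "tool_pos": TCP position; "tcp_rot": TCP orientation; "contact_force": force on the tool from outside, world axes, zero at the start; "moment": the same for the moment, N m; "grip_width": finger opening in mm.
Only numpy, scipy, OpenCV 4.12 (cv2) and the standard library are available. Lean on these libraries where they do the work, as an engineer would, in place of code of your own. Each camera call takes 0.05 s, during which the arm holds its last target.

## Working session

There is one attempt and no reset: what is moved stays moved. The work goes in short steps, Python scripts to look and compute and a shell command to move; the robot and the scene stay as the last step left them, time stands still between calls to the robot, and variables do not carry over. Pictures are saved under pics/ and viewed, and the job is handed in when it is done.

```bash
mkdir -p pics; cat > h.py <<'E'
from plant import bot
import numpy as np, cv2
from scipy.spatial.transform import Rotation as R
def cam(name):
    m=bot.camera_model(name); p,d=bot.capture(name); return m,p,d
def ray(m,u,v):
    Rm=np.array(m['rotation']); Rm=Rm if Rm.shape==(3,3) else R.from_euler('xyz',Rm).as_matrix()
    return np.array(m['position']),Rm@np.array([(u-m['cx'])/m['fx'],(v-m['cy'])/m['fy'],1.])
def atz(m,u,v,z):
    o,r=ray(m,u,v); return o+r*(z-o[2])/r[2]
def dep(m,d,u,v,k=1):
    w=d[int(v)-k:int(v)+k+1,int(u)-k:int(u)+k+1]; w=w[w>0]
    o,r=ray(m,u,v); return o+r*np.median(w) if w.size else None
def save(n,p): cv2.imwrite('pics/'+n+'.png',p[:,:,::-1])
def proj(m,P):
    Rm=np.array(m['rotation']); c=Rm.T@(np.array(P)-np.array(m['position'])); return m['fx']*c[0]/c[2]+m['cx'],m['fy']*c[1]/c[2]+m['cy']
E
python3 - <<'E'
from h import *
np.set_printoptions(precision=2,suppress=True)
print(bot.get_obs())
for n in ['scene','side','wrist']:
    m,p,d=cam(n); save(n+'0',p); np.savez(n+'0.npz',p=p,d=d); print(n,m)
E
```

```text
{'time': 0.0, 'joint_positions': array([-1.28,  0.34,  1.53, -0.  ,  1.28, -0.15]), 'dq': array([ 0., -0.,  0., -0.,  0.,  0.]), 'tau': array([ -0.  , -43.12, -24.42,   0.07,   0.06,  -0.  ]), 'tool_pos': array([ 219.6 , -476.35,  186.64]), 'tcp_rot': array([-1.71,  1.57,  1.86]), 'contact_force': array([0.01, 0.41, 0.66]), 'moment': array([0.05, 0.02, 0.04]), 'grip_width': 91.97758402203198}
scene {'fx': 499.46805058726903, 'fy': 499.46805058726903, 'cx': 318.73135906558537, 'cy': 242.85545999669137, 'position': array([1047.67, -854.78,  831.32]), 'rotation': array([-2.24, -0.02,  0.62])}
side {'fx': 522.7285397000442, 'fy': 522.7285397000442, 'cx': 311.4098588385067, 'cy': 243.1148959960909, 'position': array([364.48, 689.01, 791.44]), 'rotation': array([-2.26, -0.  , -2.93])}
wrist {'fx': 394.88901936651877, 'fy': 394.88901936651877, 'cx': 316.49678612958957, 'cy': 233.30306553626667, 'position': array([ 292.94, -442.71,  384.91]), 'rotation': array([ 2.84,  0.  , -1.14])}
```

View pics/scene0.png

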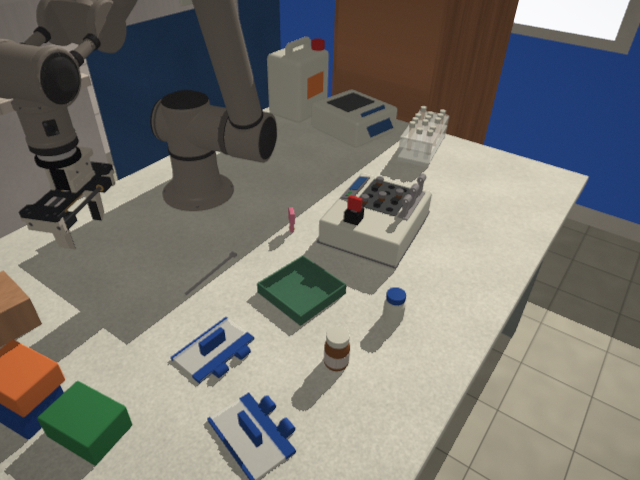

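View pics/side0.png

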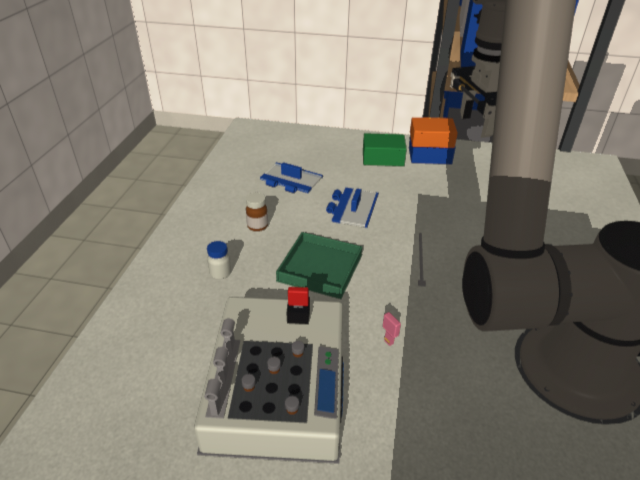

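```bash
python3 - <<'E'
s=open('h.py').read()
s=s.replace("def proj(m,P):\n    Rm=np.array(m['rotation']);","def proj(m,P):\n    Rm=R.from_euler('xyz',m['rotation']).as_matrix();")
open('h.py','w').write(s)
E
python3 - <<'E'
from h import *
np.set_printoptions(precision=2,suppress=True)
for n in ['scene','side']:
    m,p,d=cam(n)
    for l in ['heater','hinge_left','hinge_right','socket','plug','dish','cover','cover_grip','leaf_left','leaf_right','pin','jar_amber','jar_white']:
        r=bot.spot_point(n,l)
        for x in r[:4]:
            if x['conf']>.2: print(n,l,round(x['conf'],2),np.round(x['point'],1))
print(bot.get_obs()['time'])
E
```

```text
scene heater 0.88 [373.3 229.3]
scene hinge_left 0.79 [417.9 181.6]
scene hinge_right 0.55 [412.8 191.7]
scene socket 0.81 [354.2 210. ]
scene plug 0.63 [296.6 231.6]
scene plug 0.59 [351.1 220.1]
scene dish 0.68 [304.3 292.3]
scene cover 0.7 [211.7 348.2]
scene cover 0.62 [252.5 430.6]
scene cover_grip 0.98 [253.4 425.7]
scene cover_grip 0.89 [211.9 339.9]
scene leaf_left 0.9 [270.9 404.2]
scene leaf_left 0.65 [242. 351.]
scene leaf_right 0.74 [287.5 424.9]
scene leaf_right 0.66 [221.  371.3]
scene pin 0.61 [212.7 276.5]
scene jar_amber 0.74 [334.2 361.4]
scene jar_white 0.67 [393.5 319.3]
side heater 0.58 [324.  268.7]
side heater 0.55 [279.  388.2]
side hinge_left 0.56 [214.5 369.2]
side hinge_right 0.72 [224.3 343.2]
side hinge_right 0.64 [278.6 385.8]
side socket 0.65 [300.  308.8]
side plug 0.86 [296.1 313.1]
side plug 0.72 [389.6 344.3]
side plug 0.38 [258.3 225.3]
side dish 0.83 [317.9 269.3]
side dish 0.5 [302.  302.7]
side cover 0.86 [355.1 206.4]
side cover 0.62 [294. 179.]
side cover_grip 0.94 [353.7 199.2]
side cover_grip 0.91 [289.4 167.8]
side leaf_left 0.95 [288.6 187.2]
side leaf_left 0.61 [325.4 208.5]
side leaf_left 0.32 [293.4 313.3]
side leaf_right 0.72 [336. 197.]
side leaf_right 0.65 [269.6 184.5]
side pin 0.5 [419.5 257.8]
side jar_amber 0.71 [257.9 224.5]
side jar_white 0.67 [217.8 273. ]
side jar_white 0.6 [226.1 341.9]
1.55
```

```bash
python3 - <<'E'
from h import *
np.set_printoptions(precision=1,suppress=True)
S=bot.camera_model('scene');D=bot.camera_model('side')
f=lambda n,m,u,v,z:print(n,atz(m,u,v,z))
def tri(n,a,b):
    o1,r1=ray(S,*a);o2,r2=ray(D,*b)
    A=np.c_[r1,-r2];t=np.linalg.lstsq(A,o2-o1,rcond=None)[0];p=o1+r1*t[0];q=o2+r2*t[1];print('tri',n,(p+q)/2,np.linalg.norm(p-q))
f('cov1 s',S,211.9,339.9,30);f('cov1 d',D,353.7,199.2,30)
f('cov2 s',S,253.4,425.7,30);f('cov2 d',D,289.4,167.8,30)
tri('c1',(211.9,339.9),(353.7,199.2))
tri('c2',(253.4,425.7),(289.4,167.8))
f('c1 ll',S,242,351,10);f('c1 lr',S,221,371.3,10);f('c1 ll d',D,325.4,208.5,10);f('c1 lr d',D,336,197,10)
tri('hl',(417.9,181.6),(214.5,369.2));tri('hr',(412.8,191.7),(224.3,343.2))
f('hl',S,417.9,181.6,135);f('hl',D,214.5,369.2,135);f('hr',S,412.8,191.7,135);f('hr',D,224.3,343.2,135)
f('sock',S,354.2,210,115);f('sock',D,300,308.8,115)
f('dish',S,304.3,292.3,5);f('dish',D,317.9,269.3,5)
f('heater',S,373.3,229.3,0);f('heater',D,279,388.2,0)
f('ja',S,334.2,361.4,0);f('jw',S,393.5,319.3,0);f('pin',S,212.7,276.5,3);f('pin',D,419.5,257.8,3)
f('ja',D,257.9,224.5,0);f('jw',D,217.8,273,0)
z=np.load('side0.npz');cv2.imwrite('pics/side0z.png',cv2.resize(z['p'][140:400,190:440,::-1],None,fx=2.3,fy=2.3,interpolation=cv2.INTER_CUBIC))
z=np.load('scene0.npz');cv2.imwrite('pics/scene0z.png',cv2.resize(z['p'][160:300,250:460,::-1],None,fx=3.5,fy=3.5,interpolation=cv2.INTER_CUBIC))
E
```

```text
cov1 s [ 479.8 -415.8   30. ]
cov1 d [ 483.6 -407.4   30. ]
cov2 s [ 679.1 -512.5   30. ]
cov2 d [ 679.9 -520.3   30. ]
tri c1 [ 481.6 -414.    27.5] 6.282452081193175
tri c2 [ 679.5 -514.2   33.3] 2.326272661822954
c1 ll [ 537.1 -389.2   10. ]
c1 lr [ 538.4 -452.    10. ]
c1 ll d [ 551.3 -379.8   10. ]
c1 lr d [ 533.7 -436.4   10. ]
tri hl [605.9 240.8 139.9] 2.0573618493960657
tri hr [612.9 189.5 137.2] 6.118396277275797
hl [601.9 248.  135. ]
hl [608.7 237.9 135. ]
hr [614.3 194.1 135. ]
hr [610.9 186.7 135. ]
sock [522.7  55.8 115. ]
sock [513.6  69.9 115. ]
dish [ 532.6 -167.7    5. ]
dish [ 525.7 -156.     5. ]
heater [532.3 153.8   0. ]
heater [532.5 160.    0. ]
ja [ 702.2 -290.7    0. ]
jw [ 743.7 -113.1    0. ]
pin [ 317.8 -255.9    3. ]
pin [ 306.1 -245.5    3. ]
ja [ 704.9 -291.4    0. ]
jw [ 741.7 -102.7    0. ]
```

View pics/side0z.png

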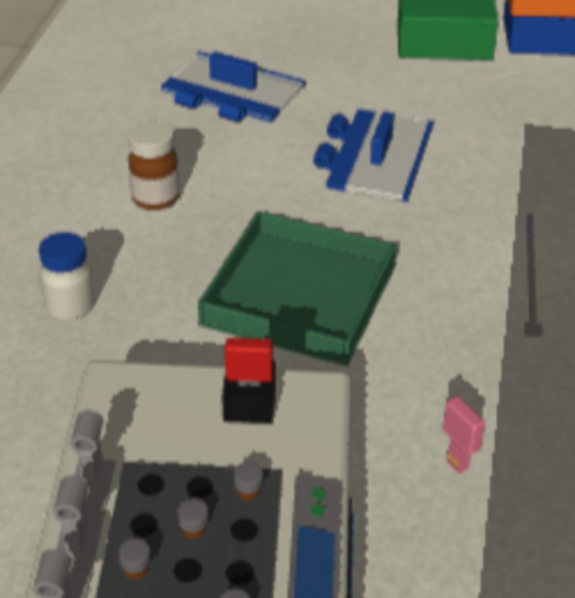

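View pics/scene0z.png

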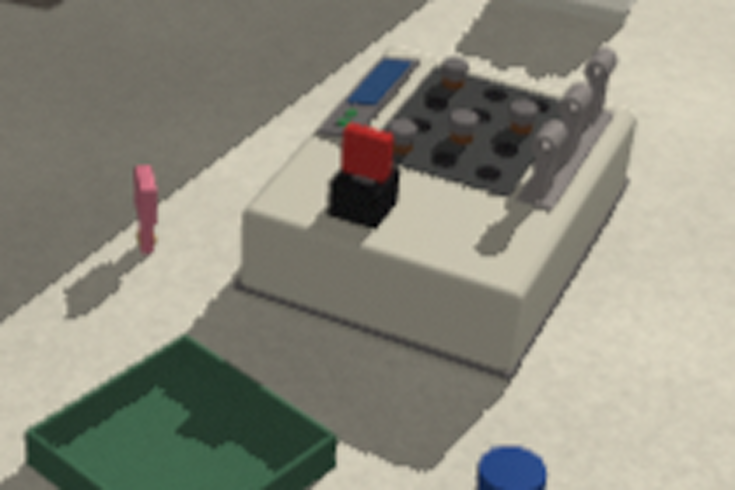

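View pics/wrist0.png

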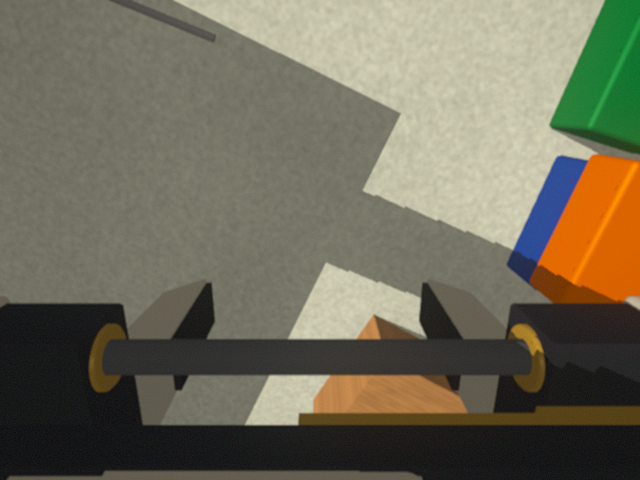

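```bash
python3 - <<'E'
from h import *
np.set_printoptions(precision=1,suppress=True)
o=bot.get_obs(); T=R.from_euler('xyz',o['tcp_rot']).as_matrix(); print(T)
def cloud(n):
    m=bot.camera_model(n);z=np.load(n+'0.npz');d=z['d'];v,u=np.mgrid[:480,:640]
    Rm=R.from_euler('xyz',m['rotation']).as_matrix()
    c=np.stack([(u-m['cx'])/m['fx']*d,(v-m['cy'])/m['fy']*d,d],-1)
    return c@Rm.T+np.array(m['position']),z['p'].astype(int),d>0
for n in ['scene','side']:
    P,p,ok=cloud(n); r,g,b=p[...,0],p[...,1],p[...,2]
    box=lambda x0,x1,y0,y1,z0,z1:ok&(P[...,0]>x0)&(P[...,0]<x1)&(P[...,1]>y0)&(P[...,1]<y1)&(P[...,2]>z0)&(P[...,2]<z1)
    k=box(440,600,0,130,100,200)&(r>120)&(g<60)&(b<60)
    q=P[k];print(n,'red',len(q),q.min(0),q.max(0),np.median(q,0))
    top=q[q[:,2]>np.percentile(q[:,2],97)-4]; print(' top',top.mean(0),top.min(0),top.max(0))
    # heater deck
    k=box(380,700,-20,340,80,92); q=P[k].astype(np.float32)
    rc=cv2.minAreaRect(q[:,:2]);print(n,'deck',len(q),np.median(q[:,2]),rc)
    # knuckles
    k=box(570,680,80,320,128,150);q=P[k]
    if len(q)>20:
        print(n,'knuck',len(q),q.mean(0)); 
        y=q[:,1];lab=np.round(y/15);print([ (l*15,q[lab==l].mean(0),(lab==l).sum()) for l in np.unique(lab)])
    # dish
    k=box(420,640,-280,-60,20,36)&(g>r+15); q=P[k].astype(np.float32); print(n,'dish',len(q),cv2.minAreaRect(q[:,:2]))
    # cover rib
    k=box(400,580,-500,-330,34,50)&(b>r+30);q=P[k].astype(np.float32);print(n,'rib',len(q),q.mean(0),np.median(q[:,2]),cv2.minAreaRect(q[:,:2]))
    k=box(400,600,-520,-310,4,60);q=P[k].astype(np.float32);print(n,'cover',len(q),q.mean(0),cv2.minAreaRect(q[:,:2]))
    k=box(400,600,-520,-310,-10,2);print('bench z',np.median(P[k][:,2]))
E
```

```text
[[ 0.   0.4 -0.9]
 [-0.  -0.9 -0.4]
 [-1.   0.   0. ]]
scene red 33 [506.5  50.8 148.9] [537.8  63.4 154.7] [523.5  54.9 152.2]
 top [523.1  55.7 152.2] [506.5  50.8 150.5] [537.4  63.4 154.7]Traceback (most recent call last):
  File "<stdin>", line 17, in <module>
cv2.error: OpenCV(4.12.0) /io/opencv/modules/imgproc/src/convhull.cpp:143: error: (-215:Assertion failed) total >= 0 && (depth == CV_32F || depth == CV_32S) in function 'convexHull'
```

```bash
cat > c.py <<'E'
from h import *
np.set_printoptions(precision=1,suppress=True)
def mar(q):
    if len(q)<5: return None
    q=np.ascontiguousarray(q[:,:2],dtype=np.float32); return cv2.minAreaRect(q)
def cloud(m,p,d):
    v,u=np.mgrid[:480,:640]
    Rm=R.from_euler('xyz',m['rotation']).as_matrix()
    c=np.stack([(u-m['cx'])/m['fx']*d,(v-m['cy'])/m['fy']*d,d],-1)
    return c@Rm.T+np.array(m['position']),p.astype(int),d>0
E
python3 - <<'E'
from c import *
for n in ['scene','side']:
    z=np.load(n+'0.npz'); P,p,ok=cloud(bot.camera_model(n),z['p'],z['d']); r,g,b=p[...,0],p[...,1],p[...,2]
    print(n,ok.mean(),P[240,320],z['d'][240,320])
    box=lambda x0,x1,y0,y1,z0,z1:ok&(P[...,0]>x0)&(P[...,0]<x1)&(P[...,1]>y0)&(P[...,1]<y1)&(P[...,2]>z0)&(P[...,2]<z1)
    k=box(440,600,0,130,100,200)&(r>120)&(g<60)&(b<60)
    q=P[k];print(n,'red',len(q),np.median(q,0) if len(q) else 0)
    k=box(380,700,-20,340,78,94); q=P[k]
    print(n,'deck',len(q),np.median(q[:,2]),mar(q))
    k=box(570,680,80,320,128,150);q=P[k]
    if len(q)>20:
        print(n,'knuck',len(q),q.mean(0)); 
        y=q[:,1];lab=np.round(y/15);print([ (l*15,q[lab==l].mean(0),(lab==l).sum()) for l in np.unique(lab)])
    k=box(420,640,-280,-60,20,36)&(g>r+15); q=P[k]; print(n,'dish',len(q),mar(q))
    k=box(400,580,-500,-330,34,50)&(b>r+30);q=P[k];print(n,'rib',len(q),q.mean(0),mar(q))
    k=box(400,600,-520,-310,4,60);q=P[k];print(n,'cover',len(q),q.mean(0),mar(q))
    k=box(400,600,-520,-310,-10,2);print('bench z',np.median(P[k][:,2]))
E
```

```text
scene 0.996025390625 [456.8   2.2  21. ] 1319.1676
scene red 33 [523.5  54.9 152.2]
scene deck 3888 85.13208597982896 ((536.7161865234375, 154.29733276367188), (220.8396759033203, 284.338623046875), 7.777279376983643)
scene knuck 207 [610.7 203.5 138.4]
[(np.float64(135.0), array([618.8, 140.3, 136.4]), np.int64(24)), (np.float64(150.0), array([618.9, 149.8, 139. ]), np.int64(41)), (np.float64(165.0), array([619.5, 162.3, 141.8]), np.int64(11)), (np.float64(195.0), array([609.6, 199.3, 137.5]), np.int64(25)), (np.float64(210.0), array([609.6, 209.9, 137.3]), np.int64(33)), (np.float64(225.0), array([609.7, 221.4, 141.3]), np.int64(12)), (np.float64(255.0), array([602.3, 259.1, 137.5]), np.int64(26)), (np.float64(270.0), array([601.1, 269.3, 138.5]), np.int64(26)), (np.float64(285.0), array([601.1, 279.9, 141.9]), np.int64(9))]
scene dish 778 ((524.340576171875, -168.66978454589844), (153.7466583251953, 152.5032196044922), 80.17085266113281)
scene rib 196 [ 480.9 -417.6   40.7] ((479.43804931640625, -415.33544921875), (60.79865264892578, 16.53622055053711), 86.37837219238281)
scene co
[... 726 characters left out ...]
), np.int64(97)), (np.float64(225.0), array([606.2, 223.3, 137.6]), np.int64(114)), (np.float64(255.0), array([597.8, 260.7, 140.7]), np.int64(19)), (np.float64(270.0), array([597.9, 269.9, 141.4]), np.int64(118)), (np.float64(285.0), array([597.5, 282.8, 137.7]), np.int64(126))]
side dish 817 ((523.029052734375, -165.60025024414062), (156.92385864257812, 150.96365356445312), 80.82579803466797)
side rib 86 [ 478.6 -408.3   40.2] ((478.50494384765625, -411.1103515625), (60.465763092041016, 14.607671737670898), 84.75508880615234)
side cover 1347 [ 484.9 -404.4   10.8] ((519.09033203125, -423.9224853515625), (169.27566528320312, 175.2932891845703), 84.96964263916016)
bench z -1.1918197677077842
```

```bash
cat > go.py <<'E'
import sys
from c import *
def go(x,y,z,phi=None):
    o=bot.get_obs(); T=R.from_euler('xyz',o['tcp_rot']).as_matrix()
    cur=np.arctan2(T[1,1],T[0,1]); d=np.array([x,y,z])-o['tool_pos']
    print('t %.2f'%o['time'],'pos',o['tool_pos'],'phi %.4f'%cur,'tilt',T[2,0],'F',o['contact_force'],'w %.1f'%o['grip_width'],'j',np.round(o['joint_positions'],2))
    th=0
    if phi is not None: th=-((phi-cur+np.pi)%(2*np.pi)-np.pi)
    print('shift now (cm)',np.round(T.T@d/10,3),'turn %.4f'%th)
    c=cur-th; T2=np.array([[0,np.cos(c),np.sin(c)],[0,np.sin(c),-np.cos(c)],[-1,0,0]])
    print('shift after turn (cm)',np.round(T2.T@d/10,3))
if __name__=='__main__': go(*map(float,sys.argv[1:]))
E
python3 go.py 519.5 58.5 250 -1.4298
python3 -m handwheel '[[[-3,0,0,0.1],[-3,0,0,0.1],[-1,0,0,0.09]]]' 1; python3 go.py 519.5 58.5 250 -1.4298
```

```text
t 1.55 pos [ 219.7 -476.8  187.4] phi -1.1390 tilt -0.9999999951498315 F [-1.2 -0.  -0.4] w 91.6 j [-1.3  0.3  1.5  0.   1.3 -0.1]
shift now (cm) [ -6.3 -36.1 -49.6] turn 0.2908
shift after turn (cm) [ -6.3 -48.8 -37.2]
time: 1.8
tool_pos: [220.2, -478.3, 261.4]
tcp_rot: [1.732, 1.565, -1.273]
contact_force: [0.4, -0.2, 0.4]
grip_width: 91.9
t 1.80 pos [ 220.2 -478.3  261.4] phi -1.4340 tilt -0.9999819710188571 F [ 0.4 -0.2  0.4] w 91.9 j [-1.3  0.3  1.4  0.   1.4  0.1]
shift now (cm) [  0.9 -49.1 -37. ] turn -0.0042
shift after turn (cm) [  1.1 -48.9 -37.2]
```

```bash

python3 -m handwheel '[[[0,-3,-2.3,0],[0,-3,-2.3,0],[0,-3,-2.3,0],[0,-3,-2.3,0],[0,-3,-2.3,0],[0,-3,-2.3,0],[0,-3,-2.3,0],[0,-3,-2.3,0]]]'; python3 -m handwheel '[[[0,-3,-2.3,0],[0,-3,-2.3,0],[0,-3,-2.3,0],[0,-3,-2.3,0],[0,-3,-2.3,0],[0,-3,-2.3,0],[0,0,0,0],[0,0,0,0]]]'; python3 go.py 519.5 58.5 250 -1.4298
python3 - <<'E'
from c import *
m,p,d=cam('wrist');save('w1',p);np.savez('w1.npz',p=p,d=d,pos=m['position'],rot=m['rotation'])
E
```

```text
time: 2.47
tool_pos: [368.5, -211.5, 257.6]
tcp_rot: [2.255, 1.57, -0.745]
contact_force: [1.6, -0.5, -0.7]
grip_width: 91.7
time: 3.13
tool_pos: [479.5, -13.8, 257.0]
tcp_rot: [0.021, 1.57, -2.975]
contact_force: [-0.7, -0.8, -0.3]
grip_width: 91.5
t 3.13 pos [479.5 -13.8 257. ] phi -1.4250 tilt -0.999999874736451 F [-0.7 -0.8 -0.3] w 91.5 j [-0.2  0.2  1.5 -0.   1.4  1.2]
shift now (cm) [ 0.7 -6.6 -5. ] turn 0.0048
shift after turn (cm) [ 0.7 -6.6 -5. ]
```

View pics/w1.png

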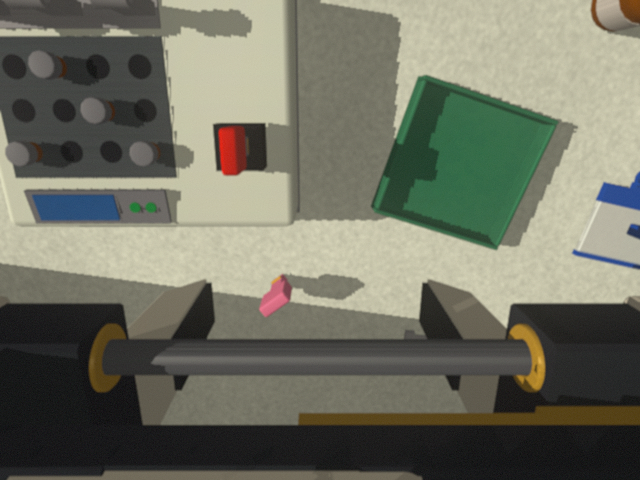

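```bash
python3 - <<'E'
from c import *
z=np.load('w1.npz');m=bot.camera_model('wrist');print(m['position']-z['pos'])
P,p,ok=cloud(m,z['p'],z['d']);r,g,b=p[...,0],p[...,1],p[...,2]
ok[260:]=False
box=lambda x0,x1,y0,y1,z0,z1:ok&(P[...,0]>x0)&(P[...,0]<x1)&(P[...,1]>y0)&(P[...,1]<y1)&(P[...,2]>z0)&(P[...,2]<z1)
k=box(440,600,0,130,148,200)&(r>120)&(g<60)&(b<60);q=P[k];print('redtop',len(q),np.median(q,0),mar(q))
k=box(440,600,0,130,108,122)&(r<80);q=P[k];print('sockettop',len(q),np.median(q,0),mar(q))
k=box(380,700,-20,340,78,94);q=P[k];print('deck',len(q),np.median(q,0),mar(q), q[:,1].min(), q[:,0].min())
k=box(420,640,-280,-60,20,36)&(g>r+15); q=P[k]; print('dish',len(q),mar(q))
E
python3 go.py 519.5 58.5 200 -1.4298
```

```text
[-0.4 -1.3  0.1]
redtop 754 [520.4  58.2 153.8] ((519.6114501953125, 58.84889602661133), (33.5539665222168, 13.5304536819458), 8.915095329284668)
sockettop 974 [522.6  46.2 115.9] ((519.1836547851562, 57.70599365234375), (37.92695617675781, 39.56241226196289), 8.236577987670898)
deck 56973 [540.  139.   86.9] ((523.9527587890625, 154.02645874023438), (197.2585906982422, 279.96478271484375), 8.787710189819336) 3.9520967244911094 407.6021394045273
dish 3605 ((522.0376586914062, -167.1552276611328), (151.1171417236328, 149.77001953125), 80.99029541015625)
t 3.18 pos [479.1 -15.  257.1] phi -1.4270 tilt -0.9999997126226386 F [ 0.4 -0.4  0.1] w 91.4 j [-0.2  0.2  1.5 -0.   1.4  1.2]
shift now (cm) [ 5.7 -6.7 -5.1] turn 0.0028
shift after turn (cm) [ 5.7 -6.7 -5. ]
```

```bash

python3 -m handwheel '[[[0,-2.25,-1.7,0],[0,-2.25,-1.7,0],[0,-2.25,-1.7,0],[3,0,0,0],[3,0,0,0],[0,0,0,0],[0,0,0,0]]]'; python3 go.py 519.6 58.7 121 -1.426
```

```text
time: 3.77
tool_pos: [519.1, 57.2, 196.8]
tcp_rot: [-0.072, 1.568, -3.074]
contact_force: [-0.1, -0.1, 1.0]
grip_width: 92.1
t 3.77 pos [519.1  57.2 196.8] phi -1.4308 tilt -0.9999948790423959 F [-0.1 -0.1  1. ] w 92.1 j [-0.   0.3  1.5 -0.   1.3  1.4]
shift now (cm) [ 7.6 -0.1 -0.1] turn -0.0048
shift after turn (cm) [ 7.6 -0.1 -0.1]
```

```bash

python3 -m handwheel '[[[2.5,-0.1,0,0],[2.5,0,0,0],[2.4,0,0,0],[0,0,0,0],[0,0,0,0]]]'; 
python3 -m handwheel '[[[0,0,0,0],[0,0,0,0],[0,0,0,0],[0,0,0,0],[0,0,0,0],[0,0,0,0]]]' 0; python3 go.py 519.6 58.7 121 -1.426
```

```text
time: 4.18
tool_pos: [520.5, 58.6, 124.7]
tcp_rot: [2.765, 1.57, -0.236]
contact_force: [0.4, 0.3, -0.2]
grip_width: 91.6
time: 4.68
tool_pos: [520.1, 59.5, 123.7]
tcp_rot: [2.849, 1.57, -0.151]
contact_force: [-0.6, -0.9, -0.1]
grip_width: 56.4
t 4.68 pos [520.1  59.5 123.7] phi -1.4289 tilt -0.9999998013943479 F [-0.6 -0.9 -0.1] w 56.4 j [-0.   0.4  1.6 -0.   1.1  1.4]
shift now (cm) [0.3 0.1 0.1] turn -0.0029
shift after turn (cm) [0.3 0.1 0.1]
```

```bash

python3 -m handwheel '[[[0.2,0,0,0],[0,0,0,0],[0,0,0,0],[0,0,0,0],[0,0,0,0],[0,0,0,0],[0,0,0,0],[0,0,0,0]]]' 0; python3 go.py 519.6 58.7 121 -1.426
```

```text
time: 5.35
tool_pos: [520.0, 59.5, 121.3]
tcp_rot: [1.98, 1.571, -1.02]
contact_force: [-0.2, -0.4, 0.3]
grip_width: 3.3
t 5.35 pos [520.   59.5 121.3] phi -1.4290 tilt -0.9999999930214507 F [-0.2 -0.4  0.3] w 3.3 j [-0.   0.4  1.6 -0.   1.1  1.4]
shift now (cm) [0.  0.1 0. ] turn -0.0030
shift after turn (cm) [0.  0.1 0. ]
```

```bash

python3 - <<'E'
from c import *
m,p,d=cam('wrist');save('w2',p)
m,p,d=cam('side');cv2.imwrite('pics/s2.png',cv2.resize(p[180:380,200:440,::-1],None,fx=2.5,fy=2.5))
print(bot.get_obs()['grip_width'])
E
```

```text
0.39259568720227495
```

View pics/w2.png

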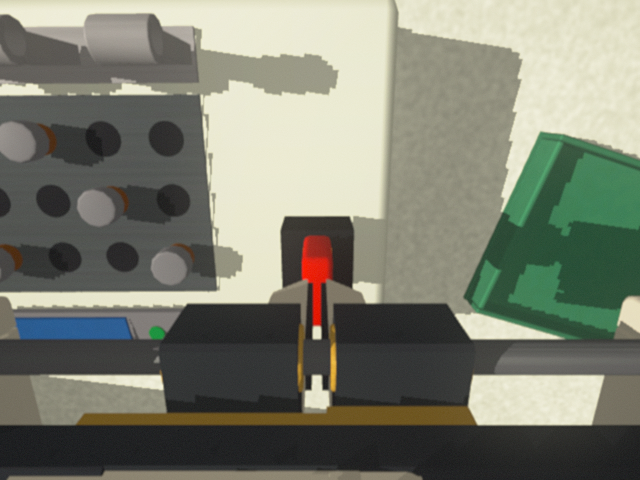

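View pics/s2.png

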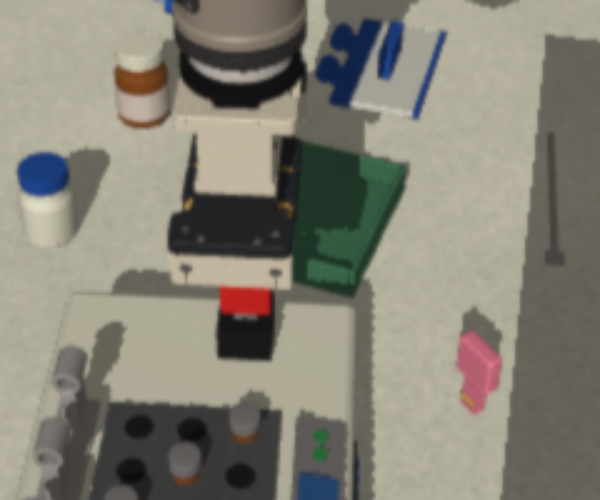

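```bash

python3 - <<'E'
import cv2
p=cv2.imread('pics/w2.png');cv2.imwrite('pics/w2z.png',cv2.resize(p[200:420,240:400],None,fx=3.7,fy=2.7,interpolation=cv2.INTER_CUBIC))
E
```

```text
(no output)
```

View pics/w2z.png

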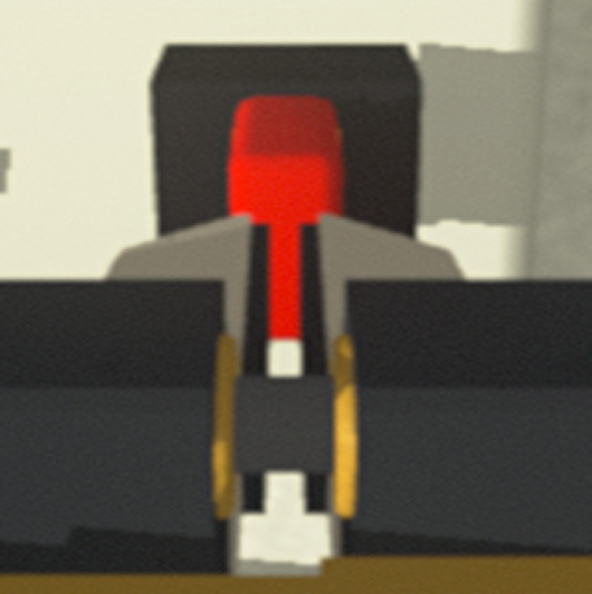

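```bash

python3 - <<'E'
from c import *
m,p,d=cam('wrist');np.savez('w3.npz',p=p,d=d);P,p,ok=cloud(m,p,d);save('w3',p.astype(np.uint8))
print(m['position'],bot.get_obs()['grip_width'])
for u,v in [(316,235),(316,270),(316,288),(316,300),(316,315),(316,330),(309,285),(307,300),(308,320),(290,290),(345,290),(300,350),(300,225),(120,355),(220,320),(250,240)]:
    print(u,v,p[v,u],d[v,u],P[v,u])
E
```

```text
[599.9  70.8 319.5] 0.4889622905140322
316 235 [100  49  40] 213.40765 [535.7  62.2 116.2]
316 270 [231  32   6] 178.59033 [531.2  61.5 154.1]
316 288 [170  36  28] 180.50317 [522.7  60.3 154.8]
316 300 [168  37  28] 184.11969 [515.9  59.3 153.1]
316 315 [167  33  26] 186.18506 [508.2  58.2 153.4]
316 330 [170 170 146] 265.71567 [459.6  51.5  85.5]
309 285 [126 120 102] 166.28111 [529.6  64.2 167.4]
307 300 [126 119 101] 153.46056 [529.4  64.7 180.8]
308 320 [125 118 101] 139.10493 [529.4  64.  195.9]
290 290 [131 123 106] 160.32663 [529.1  71.8 173.4]
345 290 [130 121 105] 0.0 [599.9  70.8 319.5]
300 350 [51 52 51] 78.764366 [554.1  67.7 251.3]
300 225 [56 54 47] 221.97751 [537.1  71.5 106.3]
120 355 [64 62 62] 87.24351 [542.5 106.6 244.4]
220 320 [44 43 43] 89.39394 [551.7  86.1 240.1]
250 240 [233 231 206] 245.17216 [517.4 101.1  86.9]
```

```bash

python3 - <<'E'
from c import *
m=bot.camera_model('wrist')
for z in (121,130,140,150,160,170,180):
  print(z,proj(m,(520,59.5,z)),proj(m,(529.4,61,z)))
m=bot.camera_model('side')
for z in (121,140,153,160,180):
  print(z,proj(m,(520,59.5,z)))
E
```

```text
121 (np.float64(316.8532241639546), np.float64(265.74220223870304)) (np.float64(316.5627935804062), np.float64(249.1607961314648))
130 (np.float64(316.84740556888386), np.float64(272.29349163266727)) (np.float64(316.5445530106444), np.float64(255.09993985899237))
140 (np.float64(316.8403406999087), np.float64(280.24798934625323)) (np.float64(316.522377703886), np.float64(262.3202370185713))
150 (np.float64(316.832550519031), np.float64(289.01913233545736)) (np.float64(316.4978903315528), np.float64(270.2933445308645))
160 (np.float64(316.82391728662753), np.float64(298.7394863371251)) (np.float64(316.47070941182756), np.float64(279.14347317284154))
170 (np.float64(316.8142963217771), np.float64(309.57195091291635)) (np.float64(316.4403646545288), np.float64(289.0237497940093))
180 (np.float64(316.8035078287745), np.float64(321.71896216311467)) (np.float64(316.40626952105214), np.float64(300.12515182102334))
121 (np.float64(297.7738282704879), np.float64(301.7184921456333))
140 (np.float64(297.6300243043794), np.float64(294.1226753540266))
153 (np.float64(297.52941877600944), np.float64(288.80862747064106))
160 (np.float64(297.47448117165885), np.float64(285.90678832872214))
180 (np.float64(297.31447972326464), np.float64(277.4554102389316))
```

```bash

python3 - <<'E'
from c import *
m,p,d=cam('side');cv2.imwrite('pics/s3.png',cv2.resize(p[250:350,250:350,::-1],None,fx=6,fy=6,interpolation=cv2.INTER_CUBIC))
m,p,d=cam('scene');cv2.imwrite('pics/c3.png',cv2.resize(p[100:260,280:440,::-1],None,fx=3.7,fy=3.7,interpolation=cv2.INTER_CUBIC))
E
```

```text
(no output)
```

View pics/s3.png

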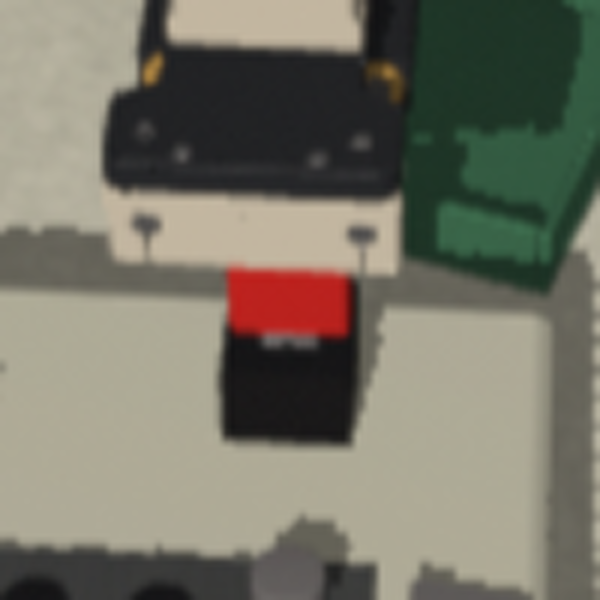

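View pics/c3.png

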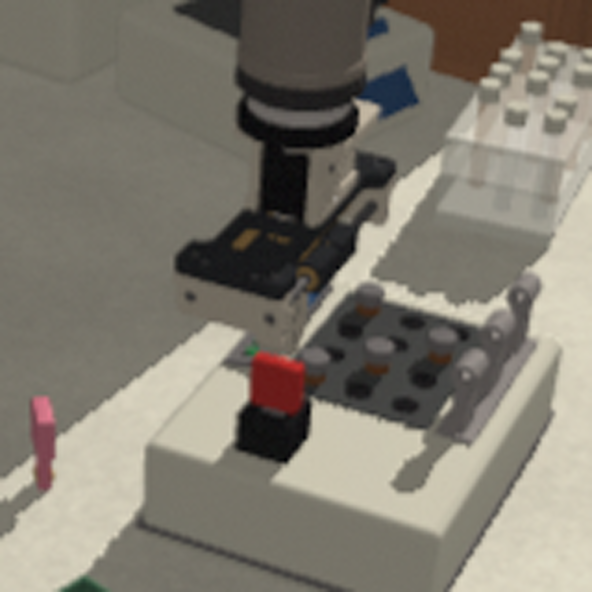

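```bash

python3 - <<'E'
from c import *
z=np.load('scene0.npz');m=bot.camera_model('scene');P,p,ok=cloud(m,z['p'],z['d'])
k=ok&(P[...,2]>120)&(P[...,2]<330)&(P[...,0]<330)&(P[...,0]>120)&(P[...,1]<-380)&(P[...,1]>-580)
v,u=np.nonzero(k);q=P[k];print(len(q))
for lo in range(180,300,10):
    s=(q[:,2]>=lo)&(q[:,2]<lo+10);print(lo,s.sum(),q[s].min(0) if s.any() else '',q[s].max(0) if s.any() else '')
E
```

```text
2174
180 0  
190 0  
200 0  
210 0  
220 18 [ 192.1 -521.2  225.6] [ 249.7 -426.9  230. ]
230 74 [ 188.  -537.8  230.1] [ 254.7 -419.5  240. ]
240 126 [ 188.9 -538.8  240.2] [ 256.9 -415.3  249.7]
250 132 [ 191.7 -540.   250. ] [ 257.2 -414.7  259.9]
260 128 [ 189.2 -540.   260. ] [ 257.8 -413.4  269.9]
270 66 [ 188.1 -540.8  270. ] [ 255.5 -414.7  279.5]
280 38 [ 185.5 -437.8  280. ] [ 209.7 -412.6  289.7]
290 211 [ 192.1 -570.8  290.2] [ 290.5 -384.2  300. ]
```

```bash

python3 -m handwheel '[[[0,0,0,0],[0,0,0,0],[0,0,0,0],[0,0,0,0],[0,0,0,0],[0,0,0,0]]]' 0.5; python3 go.py 519.6 58.7 82.5 -1.426
```

```text
time: 6.1
tool_pos: [520.0, 59.5, 121.3]
tcp_rot: [1.315, 1.571, -1.685]
contact_force: [0.2, 0.3, 1.5]
grip_width: 36.1
t 6.10 pos [520.   59.5 121.3] phi -1.4290 tilt -0.9999999967486111 F [0.2 0.3 1.5] w 36.1 j [-0.   0.4  1.6 -0.   1.1  1.4]
shift now (cm) [3.9 0.1 0. ] turn -0.0030
shift after turn (cm) [3.9 0.1 0. ]
```

```bash

python3 -m handwheel '[[[1.3,0,0,0],[1.3,0,0,0],[1.2,0,0,0],[0,0,0,0],[0,0,0,0]]]'; python3 -m handwheel '[[[0,0,0,0],[0,0,0,0],[0,0,0,0],[0,0,0,0],[0,0,0,0],[0,0,0,0]]]' 0;python3 go.py 519.6 58.7 82.5 -1.426
```

```text
time: 6.52
tool_pos: [519.6, 59.5, 83.0]
tcp_rot: [-0.123, 1.57, -3.122]
contact_force: [-0.5, -1.1, -0.1]
grip_width: 45.8
time: 7.02
tool_pos: [520.1, 59.5, 83.6]
tcp_rot: [2.857, 1.57, -0.143]
contact_force: [-0.6, -1.0, 1.3]
grip_width: 13.3
t 7.02 pos [520.1  59.5  83.6] phi -1.4290 tilt -0.9999998547413175 F [-0.6 -1.   1.3] w 13.3 j [-0.   0.5  1.7 -0.   1.   1.4]
shift now (cm) [0.1 0.1 0.1] turn -0.0030
shift after turn (cm) [0.1 0.1 0.1]
```

```bash

python3 -m handwheel '[[[0,0,0,0],[-0.3,0,0,0],[-0.3,0,0,0],[-0.4,0,0,0],[-1,0,0,0],[-1.5,0,0,0],[-1.5,0,0,0],[0,0,0,0]]]';python3 - <<'E'
from c import *
print(bot.get_obs()['grip_width'])
m,p,d=cam('side');cv2.imwrite('pics/s4.png',cv2.resize(p[200:350,220:400,::-1],None,fx=3.5,fy=3.5,interpolation=cv2.INTER_CUBIC))
E
python3 go.py 522.5 -167.1 130 -1.426
```

```text
time: 7.68
tool_pos: [522.4, 59.5, 137.4]
tcp_rot: [2.971, 1.563, -0.029]
contact_force: [0.7, 0.0, -0.1]
grip_width: 13.7
13.74836653273628
t 7.73 pos [521.6  59.5 135.8] phi -1.4290 tilt -0.9999857065282161 F [ 0.6 -0.2 -0.9] w 14.1 j [-0.   0.4  1.6  0.   1.1  1.4]
shift now (cm) [ 0.6 22.4  3.1] turn -0.0030
shift after turn (cm) [ 0.6 22.4  3.2]
```

View pics/s4.png

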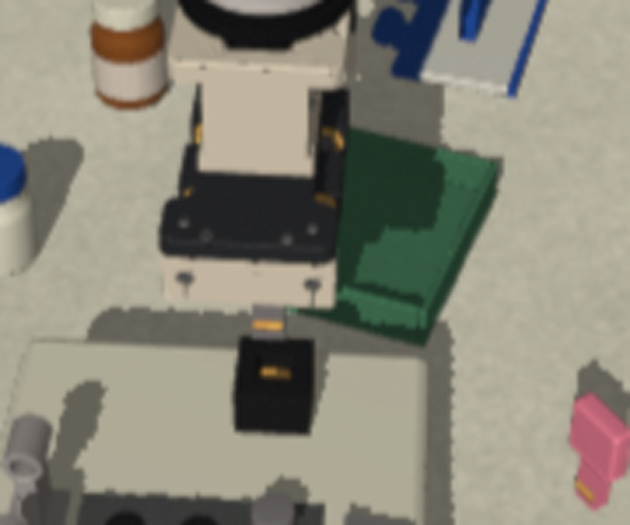

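```bash

python3 -m handwheel '[[[0,3.7,0.5,0],[0,3.7,0.5,0],[0,3.7,0.5,0],[0,3.7,0.5,0],[0,3.7,0.5,0],[0,3.8,0.6,0],[2,0,0,0],[2,0,0,0]]]';python3 -m handwheel '[[[2,0,0,0],[2,0,0,0],[2,0,0,0],[2,0,0,0],[0,0,0,0],[0,0,0,0]]]';python3 go.py 522.5 -167.1 6 -1.426
```

```text
time: 8.4
tool_pos: [521.2, -168.5, 93.3]
tcp_rot: [2.494, 1.568, -0.51]
contact_force: [-0.1, 1.3, -0.5]
grip_width: 13.7
time: 8.9
tool_pos: [520.0, -165.3, 12.5]
tcp_rot: [-0.578, 1.568, 2.705]
contact_force: [1.0, -0.6, 0.3]
grip_width: 14.0
t 8.90 pos [ 520.  -165.3   12.5] phi -1.4290 tilt -0.9999965112726714 F [ 1.  -0.6  0.3] w 14.0 j [-0.5  0.6  1.7 -0.   0.9  1. ]
shift now (cm) [ 0.7  0.2 -0.2] turn -0.0030
shift after turn (cm) [ 0.7  0.2 -0.2]
```

```bash

python3 -m handwheel '[[[0.3,0,0,0],[0.3,0,0,0],[0,0,0,0],[0,0,0,0]]]';python3 -m handwheel '[[[0,0,0,0],[0,0,0,0],[0,0,0,0],[0,0,0,0],[0,0,0,0]]]' 0.4;python3 go.py 522.5 -167.1 6 -1.426
```

```text
time: 9.23
tool_pos: [521.2, -165.8, 8.0]
tcp_rot: [2.522, 1.57, -0.478]
contact_force: [0.2, 0.9, -0.2]
grip_width: 13.6
time: 9.65
tool_pos: [520.9, -165.7, 7.4]
tcp_rot: [2.324, 1.57, -0.676]
contact_force: [-0.3, -0.7, 0.9]
grip_width: 36.2
t 9.65 pos [ 520.9 -165.7    7.4] phi -1.4290 tilt -0.9999999478558541 F [-0.3 -0.7  0.9] w 36.2 j [-0.5  0.6  1.7 -0.   0.9  1. ]
shift now (cm) [ 0.1  0.2 -0.1] turn -0.0030
shift after turn (cm) [ 0.1  0.2 -0.1]
```

```bash

python3 -m handwheel '[[[-1.5,0,0,0],[-2,0,0,0],[-3,0,0,0],[-3,0,0,0],[-3,0,0,0],[0,0,0,0]]]' 0.6;python3 - <<'E'
from c import *
m,p,d=cam('scene');cv2.imwrite('pics/c5.png',cv2.resize(p[160:420,140:440,::-1],None,fx=2.3,fy=2.3,interpolation=cv2.INTER_CUBIC))
E
python3 go.py 479 -413 130 -0.077
```

```text
time: 10.15
tool_pos: [524.0, -167.1, 138.4]
tcp_rot: [2.554, 1.56, -0.446]
contact_force: [1.3, -0.7, 1.0]
grip_width: 54.9
t 10.20 pos [ 522.8 -166.5  135.6] phi -1.4290 tilt -0.9999742705562931 F [ 0.  -0.3  0.4] w 55.1 j [-0.5  0.4  1.5 -0.   1.2  1. ]
shift now (cm) [ 0.6 23.8  7.8] turn -1.3520
shift after turn (cm) [ 0.6 -2.5 24.9]
```

View pics/c5.png

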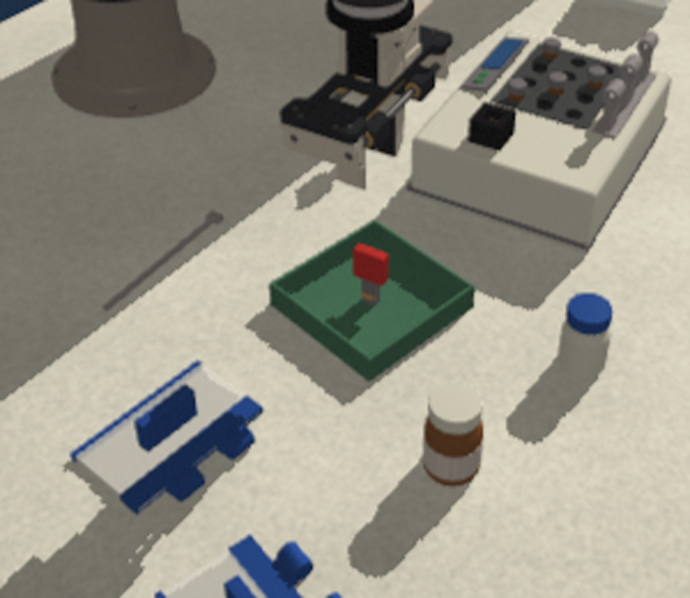

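```bash

python3 -m handwheel '[[[0,0,0,-0.123],[0,0,0,-0.123],[0,0,0,-0.123],[0,0,0,-0.123],[0,0,0,-0.123],[0,0,0,-0.123],[0,0,0,-0.123],[0,0,0,-0.123]]]';python3 -m handwheel '[[[0,0,0,-0.123],[0,0,0,-0.123],[0,0,0,-0.122],[0,-0.4,4,0],[0,-0.4,4,0],[0,-0.4,4,0],[0,-0.4,4,0],[0,0,0,0]]]';python3 go.py 479 -413 130 -0.077
python3 - <<'E'
from c import *
o=bot.get_obs();m,p,d=cam('wrist');save('w6',p);np.savez('w6.npz',p=p,d=d,**{k:m[k] for k in('position','rotation')},tp=o['tool_pos'])
for l in('leaf_left','leaf_right','cover_grip'):
  for x in bot.spot_point('wrist',l)[:2]:
    print(l,x, atz(m,*x['point'],30 if 'grip' in l else 10))
E
```

```text
time: 10.87
tool_pos: [520.1, -165.3, 130.9]
tcp_rot: [-1.559, 1.568, 2.714]
contact_force: [-0.1, -0.5, 0.3]
grip_width: 55.5
time: 11.53
tool_pos: [490.4, -330.4, 130.7]
tcp_rot: [-0.551, 1.568, -2.204]
contact_force: [-0.0, 0.3, 0.2]
grip_width: 55.0
t 11.53 pos [ 490.4 -330.4  130.7] phi -0.0823 tilt -0.9999968104136996 F [-0.   0.3  0.2] w 55.0 j [-0.7  0.5  1.4 -0.   1.2 -0.6]
shift now (cm) [ 0.1 -0.5  8.3] turn -0.0053
shift after turn (cm) [ 0.1 -0.5  8.3]
leaf_left {'point': [379.0, 271.9], 'conf': 0.57} [ 539.5 -388.8   10. ]
leaf_right {'point': [374.7, 330.8], 'conf': 0.86} [ 533.5 -447.    10. ]
leaf_right {'point': [576.9, 333.2], 'conf': 0.45} [ 718.6 -464.7   10. ]
cover_grip {'point': [309.7, 314.6], 'conf': 0.66} [ 476.8 -414.4   30. ]
```

View pics/w6.png

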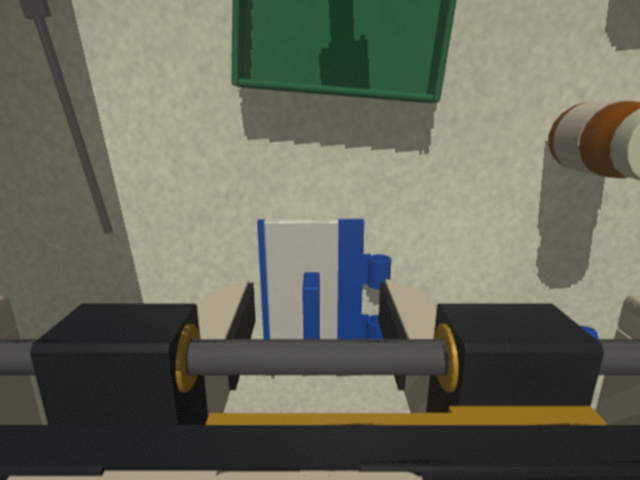

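```bash

python3 - <<'E'
from c import *
z=np.load('w6.npz');m=bot.camera_model('wrist');m=dict(m,position=z['position'],rotation=z['rotation'])
P,p,ok=cloud(m,z['p'],z['d']);r,g,b=p[...,0],p[...,1],p[...,2]
ok[338:]=False; ok[:200]=False; ok[:,:258]=False; ok[:,395:]=False
k=ok&(P[...,2]>36)&(P[...,2]<50)&(b>r+30)&(P[...,0]>440)&(P[...,0]<520);q=P[k];print('rib',len(q),q.mean(0),mar(q),q[:,1].max())
k=ok&(P[...,2]>4)&(P[...,2]<14)&(P[...,0]>400)&(P[...,0]<526)&(P[...,1]<-320);q=P[k];print('plate',len(q),q.mean(0),q.min(0),q.max(0))
# left/right edges of the plate by row bins
for y in range(-400,-340,10):
    s=q[(q[:,1]>y)&(q[:,1]<y+6)]
    if len(s):print(y,s[:,0].min(),s[:,0].max())
E
```

```text
rib 823 [ 478.8 -404.2   42.3] ((478.6199035644531, -405.9920349121094), (45.92926025390625, 12.640296936035156), 86.40630340576172) -382.76393767201375
plate 10973 [ 480.2 -389.2    8.8] [ 430.3 -454.1    4. ] [ 526.  -335.    13.7]
-400 433.92945589652953 525.4609490270775
-390 434.74367582199267 525.8498212041387
-380 435.1325927254688 525.4616871209756
-370 436.2140752841533 525.8464045114632
-360 436.7562727451992 525.4749147513198
-350 437.91841523517235 525.8838950555262
```

```bash

python3 -m handwheel '[[[0,-0.2,2.8,0],[0,-0.2,2.8,0],[0,-0.1,2.7,0],[2.5,0,0,0],[2.5,0,0,0],[2.5,0,0,0],[0,0,0,0],[0,0,0,0]]]' 0.4;python3 go.py 478.3 -413 -24.5 -0.076
```

```text
time: 12.4
tool_pos: [481.1, -404.2, 56.4]
tcp_rot: [-2.342, 1.567, 2.295]
contact_force: [-0.0, -0.1, 0.5]
grip_width: 36.6
t 12.40 pos [ 481.1 -404.2   56.4] phi -0.0751 tilt -0.9999942689090923 F [-0.  -0.1  0.5] w 36.6 j [-0.8  0.7  1.4  0.   1.1 -0.8]
shift now (cm) [ 8.1 -0.2  0.9] turn 0.0009
shift after turn (cm) [ 8.1 -0.2  0.9]
```

```bash

python3 -m handwheel '[[[0,-0.2,0.9,0],[2,0,0,0],[2,0,0,0],[1.5,0,0,0],[1,0,0,0],[0,0,0,0],[0,0,0,0]]]' 0.4;python3 go.py 478.3 -413 -24.5 -0.076
```

```text
time: 12.98
tool_pos: [479.0, -415.8, -6.6]
tcp_rot: [0.752, 1.569, -0.895]
contact_force: [0.2, 0.6, -0.3]
grip_width: 36.6
t 12.98 pos [ 479.  -415.8   -6.6] phi -0.0768 tilt -0.9999987055446666 F [ 0.2  0.6 -0.3] w 36.6 j [-0.8  0.7  1.4 -0.   1.  -0.8]
shift now (cm) [ 1.8 -0.1 -0.3] turn -0.0008
shift after turn (cm) [ 1.8 -0.1 -0.3]
```

```bash
python3 - <<'E'
from c import *
m,p,d=cam('side');cv2.imwrite('pics/s7.png',cv2.resize(p[80:250,260:440,::-1],None,fx=3.5,fy=3.5,interpolation=cv2.INTER_CUBIC))
m,p,d=cam('wrist');save('w7',p)
E
```

```text
(no output)
```

View pics/s7.png

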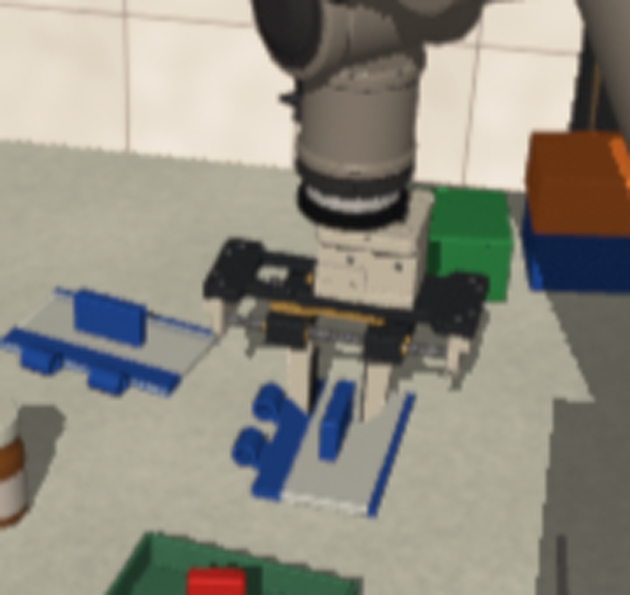

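View pics/w7.png

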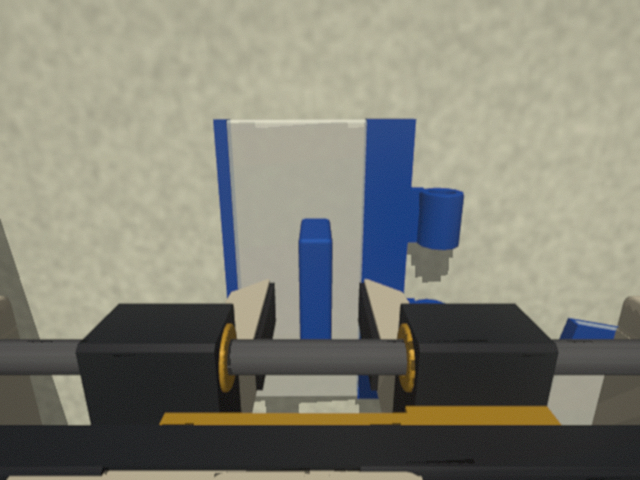

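```bash

python3 -m handwheel '[[[0.8,0,-0.3,0],[0.5,0,0,0],[0.4,0,0,0],[0,0,0,0],[0,0,0,0]]]' 0.4;python3 go.py 478.3 -413 -24.5 -0.076;python3 -m handwheel '[[[0,0,0,0],[0,0,0,0],[0,0,0,0],[0,0,0,0],[0,0,0,0],[0,0,0,0],[0,0,0,0]]]' 0;python3 go.py 478.3 -413 -24.5 -0.076;
```

```text
time: 13.5
tool_pos: [478.5, -412.0, -25.1]
tcp_rot: [-2.229, 1.57, 2.407]
contact_force: [-0.1, -0.3, 0.1]
grip_width: 36.8
t 13.50 pos [ 478.5 -412.   -25.1] phi -0.0769 tilt -0.9999997235397229 F [-0.1 -0.3  0.1] w 36.8 j [-0.8  0.8  1.4 -0.   0.9 -0.8]
shift now (cm) [-0.1 -0.   0.1] turn -0.0009
shift after turn (cm) [-0.1 -0.   0.1]
time: 14.08
tool_pos: [478.8, -412.3, -24.5]
tcp_rot: [0.769, 1.57, -0.879]
contact_force: [0.9, -0.9, 0.9]
grip_width: 13.7
t 14.08 pos [ 478.8 -412.3  -24.5] phi -0.0771 tilt -0.9999998697722927 F [ 0.9 -0.9  0.9] w 13.7 j [-0.8  0.8  1.4 -0.   0.9 -0.8]
shift now (cm) [ 0.  -0.   0.1] turn -0.0011
shift after turn (cm) [ 0.  -0.   0.1]
```

```bash

python3 -m handwheel '[[[-0.5,0,0,0],[-1.5,0,0,0],[-3,0,0,0],[-4,0,0,0],[-4,0,0,0],[-4,0,0,0],[-3,0,0,0],[-1.5,0,0,0]]]';python3 -m handwheel '[[[-0.5,0,0,-0.05],[0,0,0,-0.06],[0,0,0,-0.06],[0,0,0,-0.05],[0,0,0,0]]]';python3 go.py 549.8 204.5 195 0.144
```

```text
time: 14.75
tool_pos: [479.7, -413.1, 195.7]
tcp_rot: [0.812, 1.564, -0.836]
contact_force: [0.3, -1.2, -3.0]
grip_width: 13.9
time: 15.17
tool_pos: [478.4, -411.8, 195.1]
tcp_rot: [-2.463, 1.57, 2.395]
contact_force: [0.5, -1.1, -2.1]
grip_width: 13.7
t 15.17 pos [ 478.4 -411.8  195.1] phi 0.1448 tilt -0.9999994395468788 F [ 0.5 -1.1 -2.1] w 13.7 j [-0.8  0.5  1.2 -0.   1.4 -1. ]
shift now (cm) [  0.1  16.  -60. ] turn 0.0008
shift after turn (cm) [  0.   15.9 -60. ]
```

```bash
python3 - <<'E'
from c import *
m,p,d=cam('side');cv2.imwrite('pics/s8.png',p[:,:,::-1])
E
```

```text
(no output)
```

View pics/s8.png

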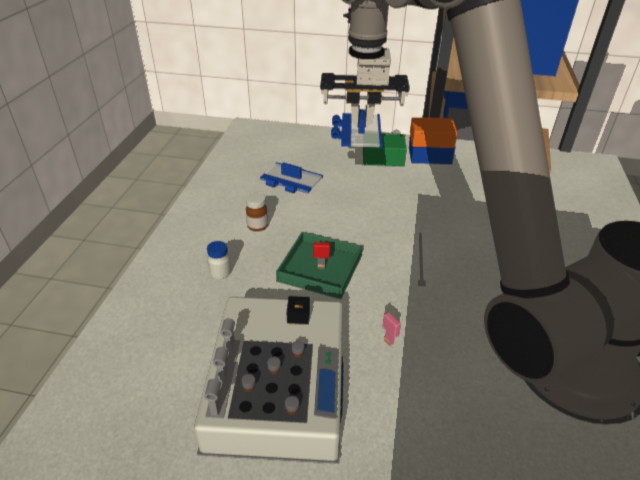

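```bash

python3 -m handwheel '[[[0,0.27,-1,0],[0,0.53,-2,0],[0,0.8,-3,0],[0,0.96,-3.6,0],[0,0.96,-3.6,0],[0,0.96,-3.6,0],[0,0.96,-3.6,0],[0,0.96,-3.6,0]]]'
python3 -m handwheel '[[[0,0.96,-3.6,0],[0,0.96,-3.6,0],[0,0.96,-3.6,0],[0,0.96,-3.6,0],[0,0.96,-3.6,0],[0,0.96,-3.6,0],[0,0.96,-3.6,0],[0,0.96,-3.6,0]]]'
python3 -m handwheel '[[[0,0.8,-3,0],[0,0.55,-2.2,0],[0,0.35,-1.2,0],[0,0.2,-0.8,0],[0,0,0,0],[0,0,0,0]]]'
python3 go.py 549.8 204.5 195 0.144
python3 - <<'E'
from c import *
o=bot.get_obs();m,p,d=cam('wrist');save('w9',p);np.savez('w9.npz',p=p,d=d,**{k:m[k] for k in('position','rotation')},tp=o['tool_pos'])
m,p,d=cam('side');np.savez('s9.npz',p=p,d=d);cv2.imwrite('pics/s9.png',cv2.resize(p[160:460,170:420,::-1],None,fx=2,fy=2,interpolation=cv2.INTER_CUBIC))
m,p,d=cam('scene');np.savez('c9.npz',p=p,d=d);cv2.imwrite('pics/c9.png',cv2.resize(p[60:280,290:480,::-1],None,fx=2.7,fy=2.7,interpolation=cv2.INTER_CUBIC))
E
```

```text
time: 15.88
tool_pos: [507.4, -162.9, 195.4]
tcp_rot: [3.141, 1.571, 1.712]
contact_force: [0.8, -0.4, -2.1]
grip_width: 13.6
time: 16.55
tool_pos: [542.0, 133.0, 195.5]
tcp_rot: [-2.774, 1.571, 2.081]
contact_force: [0.6, -0.3, -2.8]
grip_width: 13.7
time: 17.05
tool_pos: [551.2, 203.8, 195.2]
tcp_rot: [-0.62, 1.57, -2.048]
contact_force: [0.8, -0.1, -2.1]
grip_width: 13.7
t 17.05 pos [551.2 203.8 195.2] phi 0.1426 tilt -0.9999996127067468 F [ 0.8 -0.1 -2.1] w 13.7 j [ 0.2  0.5  1.3 -0.   1.4  0.1]
shift now (cm) [ 0.  -0.1 -0.1] turn -0.0014
shift after turn (cm) [ 0.  -0.1 -0.1]
```

View pics/w9.png

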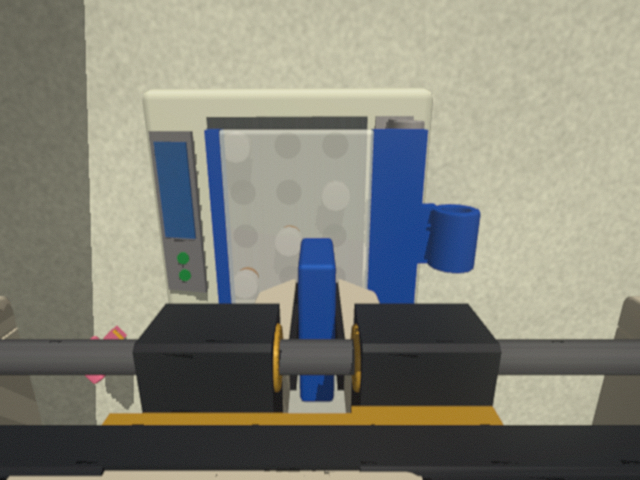

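View pics/s9.png

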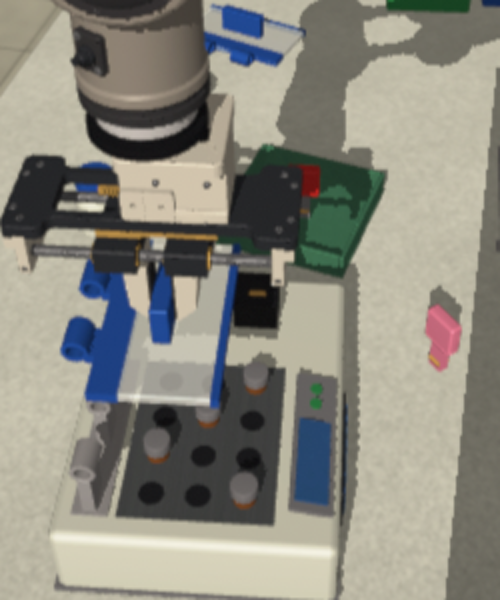

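View pics/c9.png

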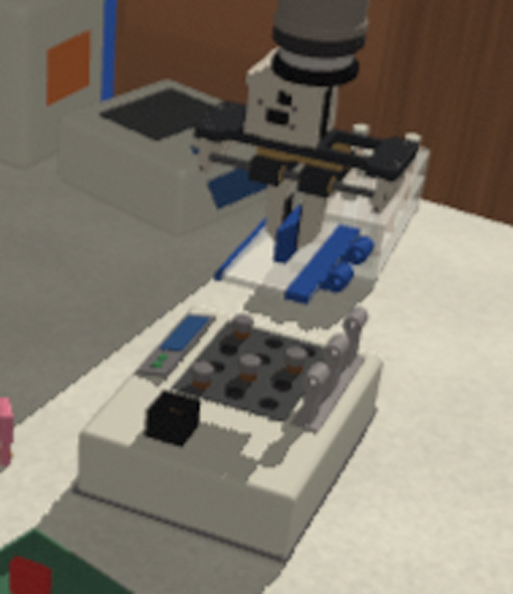

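```bash
cat > fit.py <<'E'
from c import *
from scipy.optimize import least_squares
def sdbox(q,c,h):
    d=np.abs(q-np.array(c))-np.array(h); return np.linalg.norm(np.maximum(d,0),axis=1)+np.minimum(d.max(1),0)
def sdcyl(q,c,r,h):
    p=q-np.array(c); d=np.c_[np.hypot(p[:,0],p[:,2])-r,np.abs(p[:,1])-h]
    return np.linalg.norm(np.maximum(d,0),axis=1)+np.minimum(d.max(1),0)
HK=[(80,y,135) for y in(-15,45,105)]
def heater(q):
    return np.array([sdbox(q,(0,0,42.5),(110,140,42.5)),sdbox(q,(-30,-95,100),(20,20,15))]+[sdcyl(q,c,10,13) for c in HK])
def cover(q):
    return np.array([sdbox(q,(0,0,4),(45,75,4)),sdbox(q,(0,0,25),(7,30,17))]+[sdcyl(q,(59,y,10),10,13) for y in(-30,30)])
def pose(v):
    return R.from_euler('xyz',v[3:]).as_matrix(),v[:3]
def fit(model,P,v0,free,tol=8,parts_w=None,iters=3):
    v=np.array(v0,float);free=np.array(free)
    for it in range(iters):
        A,t=pose(v); s=model((P-t)@A); i=np.abs(s).argmin(0); k=np.abs(s).min(0)<tol/(1+it*.5)
        Q=P[k]; n=np.bincount(i[k],minlength=s.shape[0]); w=1/np.sqrt(np.maximum(n,20))[i[k]]*10
        if parts_w is not None: w=w*np.array(parts_w)[i[k]]
        def f(x):
            u=v.copy();u[free]=x;A,t=pose(u);s=model((Q-t)@A);j=np.abs(s).argmin(0);return w*s[j,np.arange(len(j))]
        sc=np.where(free<3,1,.01)
        r=least_squares(f,v[free],loss='soft_l1',f_scale=1.0,x_scale=sc); v[free]=r.x
    A,t=pose(v);s=model((Q-t)@A);return v,n,np.sqrt(np.mean(np.abs(s).min(0)**2))
def pts(n,z,pos=None,rot=None):
    m=dict(bot.camera_model(n))
    if pos is not None:m['position'],m['rotation']=pos,rot
    P,p,ok=cloud(m,z['p'],z['d']);return P,p,ok
def rel(vh,vc):
    A,t=pose(vh);B,s=pose(vc);f=lambda x:A.T@(B@np.array(x)+s-t)
    return f((59,30,10))-[80,75,135],f((59,-30,10))-[80,15,135],R.from_matrix(A.T@B).as_euler('xyz')
E
cat > m9.py <<'E'
from fit import *
np.set_printoptions(precision=2,suppress=True)
H={}
for n in('scene','side'):
    P,p,ok=pts(n,np.load(n+'0.npz'))
    Q=P[ok&(np.abs(P[...,0]-535)<200)&(np.abs(P[...,1]-157)<220)&(P[...,2]>20)&(P[...,2]<150)]
    v,c,e=fit(heater,Q,[535.5,157,0,0,0,.144],[0,1,2,5]);H[n]=v;print(n,'H',v,c,e)
import pickle;pickle.dump(H,open('H.pkl','wb'))
def cov(n,z,tp,pos=None,rot=None,v0=None,free=[0,1,2,3,4,5]):
    P,p,ok=pts(n,z,pos,rot)
    g=ok&(np.abs(P[...,0]-tp[0])<120)&(np.abs(P[...,1]-tp[1])<120)&(np.abs(P[...,2]-tp[2]-40)<50)
    r,gg,b=p[...,0],p[...,1],p[...,2]
    blue=b>r+25
    return fit(cover,P[g&blue],v0,free)
if __name__=='__main__':
    w=np.load('w9.npz');tp=w['tp'];v0=[tp[0],tp[1],tp[2]+24.5,0,0,.144]
    for n,f in(('scene','c9.npz'),('side','s9.npz')):
        v,c,e=cov(n,np.load(f),tp,v0=v0);print(n,'C',v,c,e);print(*rel(H[n],v))
    v,c,e=cov('wrist',w,tp,w['position'],w['rotation'],v0);print('wrist C',v,c,e)
    P,p,ok=pts('wrist',w,w['position'],w['rotation']);ok[300:]=False
    Q=P[ok&(P[...,2]>60)&(P[...,2]<150)&(P[...,0]>380)&(P[...,0]<700)]
    vh,c,e=fit(heater,Q,[535.5,157,0,0,0,.144],[0,1,2,5]);print('wrist H',vh,c,e);print(*rel(vh,v))
E
python3 m9.py
```

```text
scene H [535.32 156.35  -0.15   0.     0.     0.14] [5313  259   86   78   67] 1.6607608504048617
side H [535.57 157.05  -0.78   0.     0.     0.14] [16909   424   213   252   288] 1.6325914714118024
scene C [551.58 200.42 219.5   -0.    -0.     0.14] [355 117  83  75] 1.3848023970327616
[ 1.58 -4.01 94.77] [ 1.27 -4.01 94.92] [-0.   -0.   -0.01]
side C [550.85 201.39 219.1   -0.     0.     0.14] [1276  374  207  316] 1.0287692161931472
[ 0.85 -3.87 94.6 ] [ 0.3  -3.87 94.64] [-0.    0.   -0.01]
wrist C [550.21 202.24 220.47   0.01   0.     0.13] [11521  4519     0  3452] 0.6683829653788492
wrist H [536.9  156.46   1.02   0.     0.     0.16] [15200     0     0     0   268] 1.4858693814488968
[ 0.17 -3.48 94.38] [-1.34 -3.46 93.93] [ 0.01  0.   -0.03]
```

```bash

python3 -m handwheel '[[[0,-0.07,-0.2,-0.006],[0.5,0,-0.19,0],[1.5,0,0,0],[2,0,0,0],[1.7,0,0,0],[0.7,0,0,0],[0,0,0,0],[0,0,0,0]]]'
cat > m.py <<'E'
import sys,pickle
from fit import *
from m9 import cov
E
sed -i 's/^H={}/H={}\nimport sys/' m9.py
cat > m.py <<'E'
import sys,pickle
from fit import *
np.set_printoptions(precision=2,suppress=True)
H=pickle.load(open('H.pkl','rb'));tag=sys.argv[1]
def cov(n,z,tp,v0,free=[0,1,2,3,4,5]):
    P,p,ok=pts(n,z)
    g=ok&(np.abs(P[...,0]-tp[0])<120)&(np.abs(P[...,1]-tp[1])<120)&(np.abs(P[...,2]-tp[2]-40)<50)
    return fit(cover,P[g&(p[...,2]>p[...,0]+25)],v0,free)
o=bot.get_obs();tp=o['tool_pos'];T=R.from_euler('xyz',o['tcp_rot']).as_matrix();phi=np.arctan2(T[1,1],T[0,1])
print('t',o['time'],tp,phi,'F',o['contact_force'],'w',o['grip_width'])
for n in('scene','side'):
    m,p,d=cam(n);z=dict(p=p,d=d);np.savez(f'{n}{tag}.npz',**z)
    v,c,e=cov(n,z,tp,[tp[0]-.5,tp[1]-2,tp[2]+24.5,0,0,phi]);print(n,v,c,e);print('   L,R err (heater frame), rpy',*rel(H[n],v))
    b=(250,140,460,440)if n=='side' else (290,60,480,280)
    b=(170,160,420,460) if n=='side' else b
    cv2.imwrite(f'pics/{n}{tag}.png',cv2.resize(p[b[1]:b[3],b[0]:b[2],::-1],None,fx=2,fy=2,interpolation=cv2.INTER_CUBIC))
m,p,d=cam('wrist');save('wrist'+tag,p)
E
python3 m.py 10
```

```text
time: 17.87
tool_pos: [550.3, 208.2, 131.5]
tcp_rot: [-0.414, 1.571, -1.836]
contact_force: [0.1, 0.2, -2.0]
grip_width: 13.8
t 17.8667 [550.26 208.2  131.51] 0.14874573152409343 F [ 0.09  0.22 -2.  ] w 13.770591907500968
scene [550.4  205.36 155.75  -0.    -0.     0.15] [344 112  81  76] 1.398664076509281
   L,R err (heater frame), rpy [ 0.92  1.46 30.99] [ 1.04  1.46 31.11] [-0. -0.  0.]
side [550.12 206.48 156.05   0.     0.     0.14] [1184  332  143  301] 1.0900180092172531
   L,R err (heater frame), rpy [ 0.64  1.66 31.7 ] [ 0.5   1.66 31.63] [ 0.  0. -0.]
```

```bash
python3 - <<'E'
import cv2,numpy as np
a=cv2.imread('pics/side10.png');b=cv2.imread('pics/scene10.png');b=cv2.resize(b,(300,347))
a=cv2.resize(a,(480,576));c=np.zeros((576,790,3),np.uint8);c[:,:480]=a;c[:347,485:785]=b;cv2.imwrite('pics/x10.png',c)
E
```

```text
(no output)
```

View pics/x10.png

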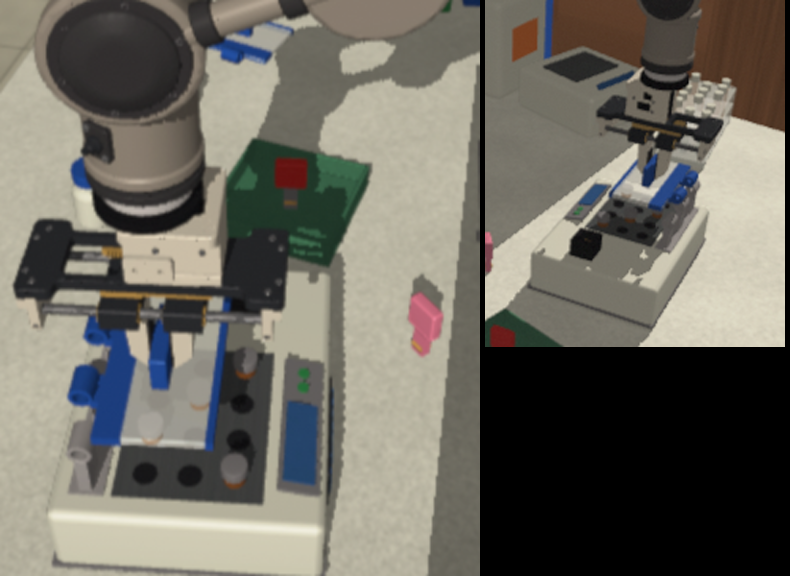

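```bash

python3 -m handwheel '[[[0,-0.07,0.15,0],[0.5,0,0,0],[0.6,0,0,0],[0.6,0,0,0],[0.3,0,0,0],[0,0,0,0]]]'
python3 -m handwheel '[[[0.3,0,0,0],[0.4,0,0,0],[0.4,0,0,0],[0,0,0,0],[0,0,0,0],[0,0,0,0]]]'
python3 m.py 11
```

```text
time: 18.52
tool_pos: [548.9, 206.5, 110.0]
tcp_rot: [-1.453, 1.568, -2.875]
contact_force: [-0.3, 0.6, -1.6]
grip_width: 13.7
time: 19.02
tool_pos: [549.7, 206.7, 100.4]
tcp_rot: [1.17, 1.571, -0.252]
contact_force: [1.0, 0.1, -1.8]
grip_width: 13.8
t 19.0167 [549.72 206.68 100.38] 0.14904102146161433 F [ 0.99  0.07 -1.79] w 13.824547974412045
scene [549.54 203.2  124.6   -0.     0.01   0.14] [359 110  51  46] 1.3394400600483758
   L,R err (heater frame), rpy [-0.06 -0.75 -0.68] [-0.16 -0.75 -0.44] [-0.    0.01 -0.  ]
side [549.31 204.97 124.26   0.     0.     0.14] [1129  316   76  237] 1.069699743144537
   L,R err (heater frame), rpy [-0.41  0.38 -0.18] [-0.45  0.38 -0.34] [ 0.  0. -0.]
```

```bash
python3 - <<'E'
import cv2,numpy as np
z=np.load('side11.npz')['p'];a=cv2.resize(z[300:420,190:310,::-1],(440,440),interpolation=cv2.INTER_CUBIC)
z=np.load('scene11.npz')['p'];b=cv2.resize(z[140:230,350:440,::-1],(350,350),interpolation=cv2.INTER_CUBIC)
c=np.zeros((440,800,3),np.uint8);c[:,:440]=a;c[:350,445:795]=b;cv2.imwrite('pics/x11.png',c)
E
```

```text
(no output)
```

View pics/x11.png

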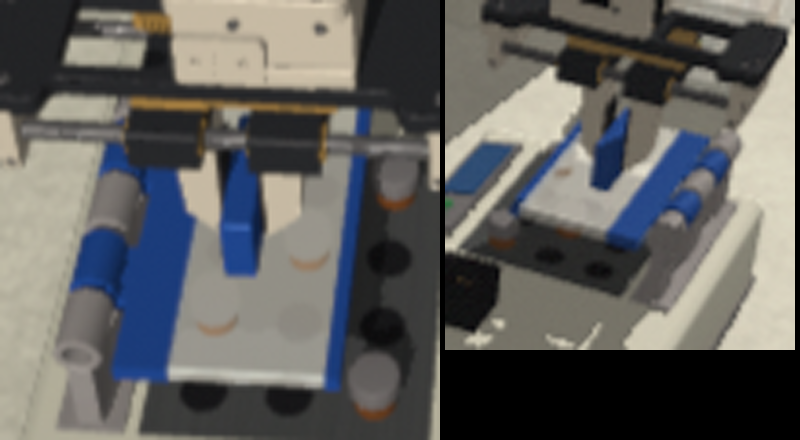

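View pics/side11.png

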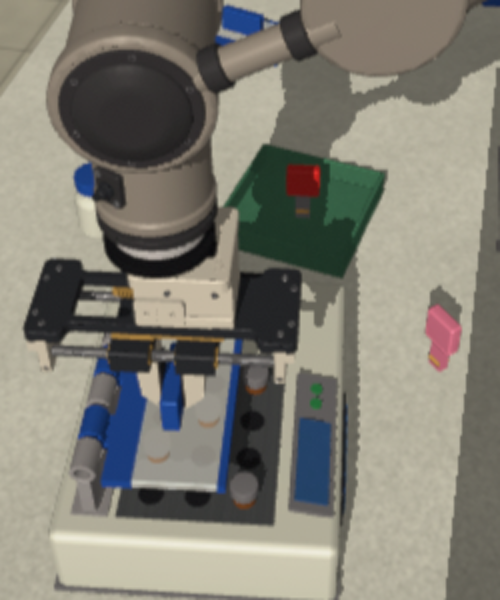

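```bash
python3 -m handwheel '[[[-0.03,0,0,0],[0,0,0,0],[0,0,0,0],[0,0,0,0],[0,0,0,0],[0,0,0,0],[0,0,0,0],[0,0,0,0]]]'; python3 m.py 12; python3 -c "
from plant import bot
print(bot.close_job())"
```

```text
time: 19.83
tool_pos: [549.6, 206.7, 100.6]
tcp_rot: [-0.015, 1.571, -1.437]
contact_force: [0.4, -0.3, -2.9]
grip_width: 14.4
t 19.8333 [549.64 206.66 100.57] 0.14894188986110793 F [ 0.43 -0.28 -2.91] w 14.366955870465492
scene [549.38 203.3  124.86   0.     0.01   0.15] [350 110  49  48] 1.3798719970164488
   L,R err (heater frame), rpy [-0.39 -0.19 -0.64] [ 0.02 -0.19 -0.79] [0.   0.01 0.01]
side [549.31 204.75 124.34   0.     0.01   0.16] [1121  313   75  242] 1.1028698226698503
   L,R err (heater frame), rpy [-0.76  0.8  -0.17] [-0.14  0.8  -0.35] [0.   0.01 0.01]
the job is handed in; nothing more can be done
None
```

The job is handed in at about 20 s of the 56 s allowed. No verdict was reported, so the result rests on my own checks.

- **Plug:** I pulled the red plug straight up out of the socket and left it standing, released, in the green dish. The last pictures still show it there.
- **Cover:** I took the left-most cover by its rib and lowered its two blue knuckles into the gaps between the heater's steel ones. I am still holding it there.
- **Last fit of the cover:** Both fixed cameras put each knuckle centre about 1 mm from its place on the hinge axis. The cover is level and in line with the heater to about 0.01 rad.
- **Forces:** The wrist force is about 2–3 N, the cover's own weight, so it shows no sign of leaning on the heater. The gripper reads about 14 mm open on the 14 mm rib, but grip force itself is not measured.

**What disagreed or failed:**
- **TCP height:** The reported TCP is about 38 mm lower than the real fingertips, in both the pictures and the depth readings. Because of this my first grasp shut on nothing above the plug. I corrected for the offset from then on.
- **Camera spread:** The two cameras differ by about 1 mm along the hinge line (−0.2 against +0.8 mm), well inside the 4 mm play.
- **Pin and jars:** I kept clear of the hinge pin and both jars but did not measure them again at the end.

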